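Open the tall glaze jar

TASK

Open the tall glaze jar: unscrew its lid counter-clockwise until the thread lets go, lift it straight off, and set it down gently, open side down, on the middle of the square celadon test tile. Do not drop the lid, and do not shove or tip the speckled mug.

Things in the scene. Friction and masses are not known exactly. Their poses are not given: they have to be found in the camera images.
- lid_mid (a point): Round blue plastic screw lid shut on the tall jar, 54 mm across, 24 mm high, 40 g. Point: its centre, 12 mm below its top; z up. Coarse three-lug thread, little friction, hardly rises as it turns: counter-clockwise seen from above it is free after 40-50 degrees and meets the next lug at about 85, so turn about 65 degrees. Not free, it cannot be pulled off. Lifted 25 mm it clears the neck.
- jar_seat (a point): Tallest of three white jars with blue lids (others: medium and wide squat, at least 140 mm away, 40 mm lower). Fixed, does not turn. Body 48 mm across, 100 mm high, in a wooden block 78 mm square, 25 mm high; fingertips have room beside the body down to the block. Plank top is 15 mm above the work surface. Point: on the jar's axis at the shut lid's centre; z up.
- tile_top (a point): Square celadon test tile, 100 x 100 x 8 mm, lying loose on the plank (the narrow one, 100 x 45 mm, is not meant). Point: centre of its upper face; z up, x and y along its edges. A lid standing on it has its centre 12 mm above this point.
- mug: Speckled unglazed mug, 78 mm across, 85 mm high, handle at its +y side reaching 68 mm from its axis. Loose, 280 g, a bystander. Origin: centre of its underside; z up.
Not all that is in view belongs to the job. Leave any brown, pink or yellow look-alike of the part that bears tile_top alone.

How it is judged:
By the outcome, as a careful person would: the job done as asked, in the order asked, and still so for the second after the job is handed in, with the robot touching nothing.
It also fails if it takes over 38 s, if anything falls off the work surface, if the arm or the gripper's body presses on something with over 40 N, if the wrist force passes 120 N, or if a joint passes its speed limit or range.

ROBOT

A 6-joint arm with a two-finger parallel gripper is mounted at the origin on the work surface. World frame = base frame: x ahead of the robot, y to its left, z up, the work surface at z = 0. Lengths are in m, angles in rad, forces in N, time in s.
With the tool pointing down it reaches from about 0.275 to 1 m from the base axis. Payload 8.4 kg.
Tool frame: the origin (TCP) lies on the centre line of the jaws, within the pads' length; the fingertips stand 14 mm ahead of it and the grasp point (between the pads) lies 5 mm behind it; z points along the fingers, y is the direction in which the jaws open and shut (so a half turn about z gives the same grasp; the last joint's range is limited). The gripper opens to 85 mm and grips with 20 to 120 N. Pads are 22 mm wide; open, the fingers measure 114 mm over their backs; the gripper's body (76 mm by 85 mm) begins 54 mm behind the grasp point. The pads swing forward as they close: fully open they stand 13 mm farther back than shut.
Start: joints at [-1.169, 0.353, 1.633, -0, 1.155, -0.002], TCP at [0.246, -0.575, 0.245] pointing down, gripper open.
Joint ranges: [-2.63, 2.63], [-0.92, 2.1], [0.06, 2.66], [-1.3, 4.44], [0, 2.69], [-3.02, 3.02]. Speed limits (rad/s): [2.22, 2.22, 2.79, 3.14, 3.14, 3.14].

INTERFACE

Orientations are given as a unit quaternion [w, x, y, z].
In Python, from station import bot, vision, order gives the robot as it stands. The module is installed in compiled form; this text tells all that it offers. Calls block until the motion is done:
- bot.movep(position, orientation): joint-space move of the TCP to a pose.
- bot.move_linear(position, orientation=None, speed=0.15): straight line of the TCP; orientation=None keeps the orientation; speed is the mean speed in m/s.
- bot.move_j(angles): joint-space move.
- bot.release() and bot.gripper_close(newtons=None): open the fingers fully, or close them until they stop; newtons is the grip in N (None keeps the last).
- bot.dwell(seconds).
- bot.solve_ik(position, orientation): joint angles nearest the present ones, or None.
- vision.read_camera(name): name is "scene" or "top"; returns the picture (420x560x3 uint8, blue, green, red); there is no depth.
- vision.camera_model(name): a dict with "intrinsics" (3x3 intrinsics, pixels), "pose" (4x4, takes a point from camera to world coordinates). Camera axes: x right, y down, z forward; pixel columns grow to the right and rows downward; lengths in m; the calibration is good to about 2 mm. A picture is of the moment at which its call begins. camera_model takes no time and is no camera call.
A pose or a line that the arm cannot do raises bot.IKError and nothing moves.
- order.sign_off(): hands the job in, once; it reports no verdict.
Readings, each from a call of its own:
- bot.read_time(): time.
- bot.read_joint_pos(): joint angles.
- bot.read_qd(): joint speeds.
- bot.read_joint_torque(): joint torques, N m.
- bot.read_position(): TCP position.
- bot.read_orientation(): TCP orientation.
- bot.read_ft_force(): force on the tool from outside, world axes, zero at the start.
- bot.read_ft_torque(): the same for the moment, N m.
- bot.read_gripper_width(): opening from 0.0 (shut) to 1.0 (fully open).
Only numpy, scipy, OpenCV 4.12 (cv2) and the standard library are available. Lean on these libraries where they do the work, as an engineer would, in place of code of your own. Each camera call takes 0.05 s, during which the arm holds its last target.

## Working session

There is one attempt and no reset: what is moved stays moved. The work goes in short steps, each a Python script; the robot and the scene stay as the last script left them, time stands still between calls to the robot, and variables do not carry over. Pictures are saved under pics/ and viewed, and the job is handed in when it is done.

```bash
mkdir -p pics; ls; python3 - <<'E'
from station import bot, vision, order
import cv2
for n in("scene","top"):
    im=vision.read_camera(n); cv2.imwrite(f"pics/{n}0.png",im)
    m=vision.camera_model(n); print(n,m["intrinsics"],m["pose"])
print(bot.read_time(),bot.read_orientation(),bot.read_position())
E
```

```text
pics
scene [[480.32585527   0.         278.83615305]
 [  0.         480.32585527 210.57456676]
 [  0.           0.           1.        ]] [[-0.22960888  0.83620134 -0.49804325  1.12619405]
 [ 0.97323571  0.19221653 -0.12595661  0.26296153]
 [-0.00959294 -0.51363424 -0.85795562  1.34294485]
 [ 0.          0.          0.          1.        ]]
top [[540.55312054   0.         281.03393747]
 [  0.         540.55312054 203.16651603]
 [  0.           0.           1.        ]] [[-0.02149332 -0.99321612  0.11427935  0.19845629]
 [-0.99970052  0.02001317 -0.01408374  0.08274007]
 [ 0.0117011  -0.11454783 -0.99334882  1.68528921]
 [ 0.          0.          0.          1.        ]]
0.1 [-5.87499684e-04  9.79685632e-01  2.00538530e-01 -1.24579260e-04] [ 0.24541348 -0.57439358  0.24464639]
```

View pics/scene0.png

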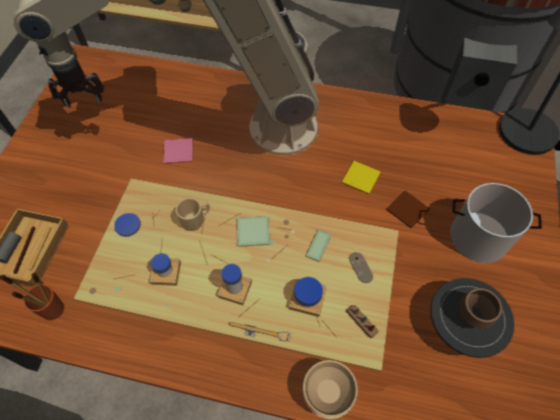

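View pics/top0.png

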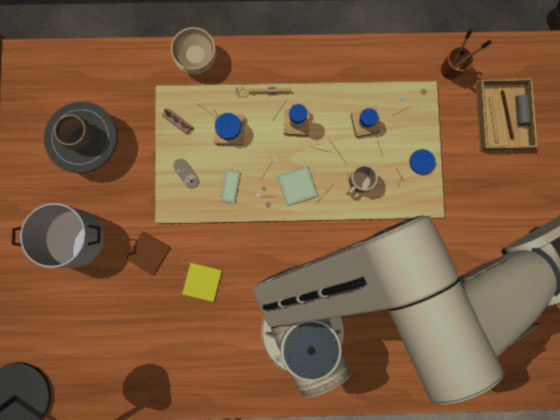

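The tall jar appears to be the middle one (scene (232,275), top (298,114)). The square celadon tile is at scene (253,230), top (297,185), and the mug at scene (188,215), top (364,178). Next I measure them.

```bash
cat > h.py <<'E'
from station import bot, vision, order
import cv2, numpy as np
def ray(n,uv):
    m=vision.camera_model(n);K=np.array(m["intrinsics"]);T=np.array(m["pose"])
    d=T[:3,:3]@np.linalg.inv(K)@np.array([uv[0],uv[1],1.]);return T[:3,3],d/np.linalg.norm(d)
def onz(n,uv,z):
    o,d=ray(n,uv);return o+d*(z-o[2])/d[2]
def tri(a,b):
    o1,d1=ray("scene",a);o2,d2=ray("top",b)
    s=np.linalg.lstsq(np.c_[d1,-d2],o2-o1,rcond=None)[0]
    p,q=o1+s[0]*d1,o2+s[1]*d2;return (p+q)/2,np.linalg.norm(p-q)
def blobs(im,lo,hi,amin=60):
    h=cv2.cvtColor(im,cv2.COLOR_BGR2HSV);m=cv2.inRange(h,lo,hi)
    m=cv2.morphologyEx(m,cv2.MORPH_OPEN,np.ones((3,3)))
    c,_=cv2.findContours(m,cv2.RETR_EXTERNAL,cv2.CHAIN_APPROX_NONE)
    return [x for x in c if cv2.contourArea(x)>amin]
BLUE=((105,120,50),(130,255,255)); GREEN=((45,25,80),(95,140,255))
E
python3 - <<'E'
from h import *
for n in("scene","top"):
    im=cv2.imread(f"pics/{n}0.png");h=cv2.cvtColor(im,cv2.COLOR_BGR2HSV)
    for k,(lo,hi) in dict(blue=BLUE,green=GREEN).items():
        for c in blobs(im,lo,hi):
            r=cv2.minAreaRect(c);print(n,k,np.round(r[0],1),np.round(r[1],1),round(r[2]),cv2.contourArea(c))
            if k=="green": print(onz(n,r[0],.023), [onz(n,p,.023)[:2].round(3).tolist() for p in cv2.boxPoints(r)])
            
s=cv2.imread("pics/scene0.png")[180:320,110:350];t=cv2.imread("pics/top0.png")[85:215,190:430]
cv2.imwrite("pics/z1.png",np.vstack([cv2.resize(s,(0,0),fx=2.2,fy=2.2,interpolation=2),cv2.resize(t,(0,0),fx=2.2,fy=2.2,interpolation=2)]))
E
```

```text
scene blue [308. 291.] [26. 26.] 90 549.0
scene blue [231. 273.] [16. 18.] 90 230.5
scene blue [160.  261.5] [15. 16.] 90 196.5
scene blue [126.5 223.5] [19. 21.] 90 319.0
scene green [318.1 245.3] [12.6 27.2] 25 302.5
[0.45372334 0.21497614 0.023     ] [[0.494, 0.187], [0.402, 0.205], [0.413, 0.243], [0.503, 0.224]]
scene green [252.8 231.1] [25.6 29.3] 86 677.5
[0.45082315 0.00716891 0.023     ] [[0.42, -0.051], [0.393, 0.037], [0.48, 0.064], [0.507, -0.022]]
top blue [422.  161.5] [23. 24.] 90 439.5
top blue [227.5 126. ] [24. 25.] 90 478.0
top blue [368.5 117. ] [16. 17.] 90 216.5
top blue [298.  113.5] [17. 16.] 90 223.5
top green [229.4 189.8] [12.1 20.9] 6 165.5
[0.43475647 0.21849966 0.023     ] [[0.405, 0.241], [0.47, 0.233], [0.465, 0.196], [0.4, 0.204]]
top green [284.4 177.8] [ 7.1 17.3] 74 65.0
[0.46909411 0.04711303 0.023     ] [[0.473, 0.076], [0.487, 0.024], [0.465, 0.018], [0.451, 0.07]]
top green [297.2 185.6] [29.7 29.7] 72 521.5
[0.44363575 0.00774507 0.023     ] [[0.474, 0.066], [0.502, -0.023], [0.413, -0.05], [0.385, 0.038]]
```

View pics/z1.png

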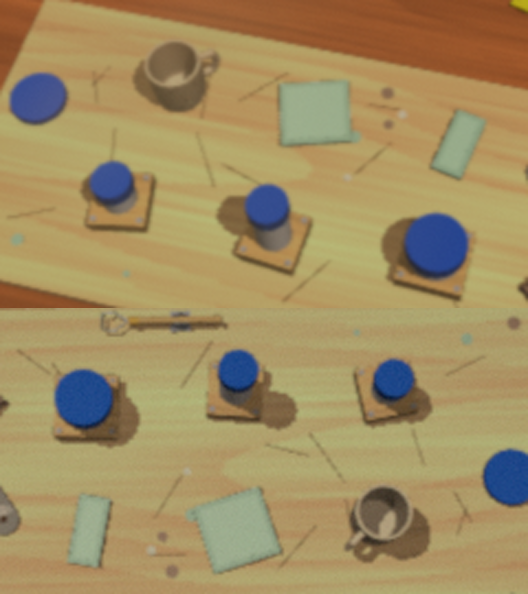

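```bash
python3 - <<'E'
from h import *
F={}
for n in("scene","top"):
    F[n]=np.mean([vision.read_camera(n).astype(float) for _ in range(6)],0).astype(np.uint8); cv2.imwrite(f"pics/{n}1.png",F[n])
def prof(c,h,x):pass
sc=cv2.resize(F["scene"][180:320,110:350],(0,0),fx=4,fy=4,interpolation=2)
tp=cv2.resize(F["top"][85:215,190:430],(0,0),fx=4,fy=4,interpolation=2)
cv2.imwrite("pics/s4.png",sc[180:420,340:640].repeat(2,0).repeat(2,1));cv2.imwrite("pics/t4.png",tp[40:520,280:960])
cv2.imwrite("pics/m4.png",sc[0:300,100:760])
h=cv2.cvtColor(F["scene"],cv2.COLOR_BGR2HSV)
print(h[262:292:1,231,:].tolist())
h=cv2.cvtColor(F["top"],cv2.COLOR_BGR2HSV)
print(h[100:128:1,298,:].tolist())
E
```

```text
[[23, 100, 174], [22, 41, 138], [114, 98, 135], [112, 154, 142], [112, 160, 143], [112, 162, 143], [112, 162, 143], [112, 162, 143], [112, 162, 142], [112, 162, 143], [112, 162, 143], [112, 162, 143], [112, 162, 143], [112, 162, 143], [112, 160, 143], [112, 162, 143], [112, 162, 142], [112, 162, 143], [112, 161, 138], [113, 150, 121], [114, 122, 92], [114, 94, 76], [116, 46, 78], [14, 30, 95], [16, 51, 105], [17, 51, 105], [17, 51, 104], [17, 52, 103], [17, 53, 102], [17, 53, 101]]
[[23, 101, 174], [22, 103, 174], [20, 102, 172], [19, 56, 146], [110, 112, 130], [109, 191, 136], [109, 199, 137], [109, 201, 138], [109, 198, 138], [109, 201, 138], [109, 201, 137], [108, 201, 137], [108, 203, 138], [108, 203, 138], [108, 200, 138], [109, 200, 139], [109, 198, 139], [109, 200, 138], [109, 198, 139], [109, 200, 138], [108, 206, 131], [108, 209, 106], [110, 176, 58], [120, 31, 58], [12, 34, 74], [14, 36, 79], [14, 36, 78], [13, 38, 80]]
```

View pics/s4.png

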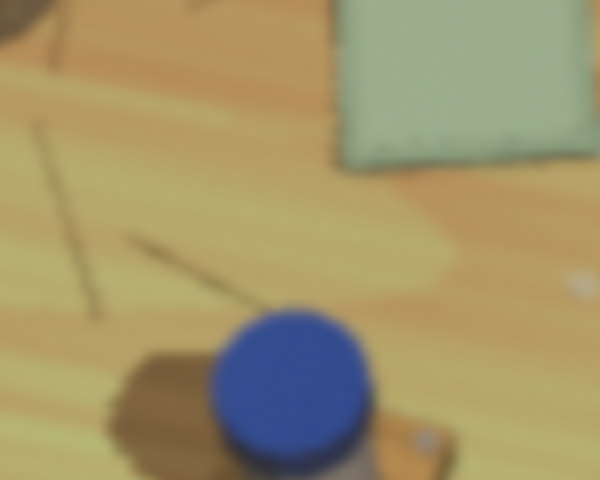

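View pics/t4.png

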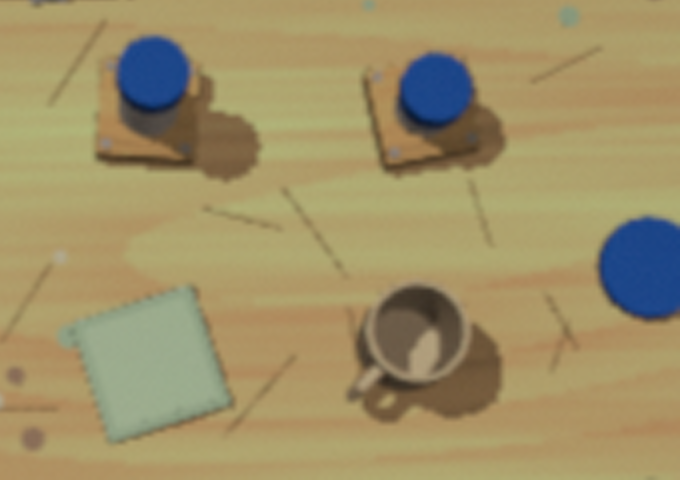

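View pics/m4.png

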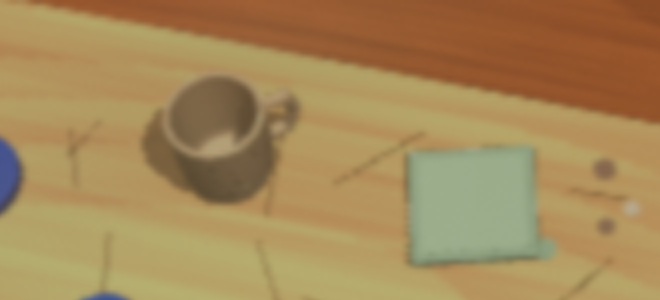

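```bash
python3 - <<'E'
from h import *
F={n:cv2.imread(f"pics/{n}1.png") for n in("scene","top")}
S=6
def up(n): return cv2.resize(F[n],(0,0),fx=S,fy=S,interpolation=cv2.INTER_CUBIC)
U={n:up(n) for n in F}
pix=lambda p:(np.array(p,float)+.5)/S-.5
lids={}
for n,vt in(("scene",125),("top",118)):
    H=cv2.cvtColor(U[n],cv2.COLOR_BGR2HSV)
    m=cv2.inRange(H,(100,90,vt),(130,255,255));m=cv2.morphologyEx(m,cv2.MORPH_OPEN,np.ones((9,9)))
    for c in cv2.findContours(m,0,1)[0]:
        if cv2.contourArea(c)<3000: continue
        e=cv2.fitEllipse(c);p=pix(e[0]);lids.setdefault(n,[]).append(p);print(n,p.round(2),np.round(np.array(e[1])/S,1),round(e[2]))
for a in lids["scene"]:
    for b in lids["top"]:
        p,g=tri(a,b)
        if g<.012: print(a.round(1),b.round(1),p.round(4),"gap",round(g,4))
for n in F:
    H=cv2.cvtColor(U[n],cv2.COLOR_BGR2HSV);m=cv2.inRange(H,(38,25,100),(95,140,255))
    m=cv2.morphologyEx(m,cv2.MORPH_OPEN,cv2.getStructuringElement(2,(55,55)))
    cv2.imwrite(f"pics/g_{n}.png",m[140*S:290*S,190*S:350*S][::2,::2])
    for c in cv2.findContours(m,0,1)[0]:
        r=cv2.minAreaRect(c)
        if cv2.contourArea(c)<8000:continue
        P=np.array([onz(n,pix(q),.023)[:2] for q in c[:,0]],np.float32)
        w=cv2.minAreaRect(P*1000);print(n,"tile world",np.round(w[0],1),np.round(w[1],1),round(w[2],1))
E
```

```text
scene [308.24 289.73] [25.3 27.2] 104
scene [230.9  272.35] [16.6 18.3] 75
scene [159.84 261.39] [14.9 17.9] 65
scene [126.55 223.59] [19.5 24.5] 66
top [422.43 161.1 ] [23.6 24.6] 122
top [227.28 125.05] [24.4 25.2] 77
top [368.74 116.19] [15.9 16.7] 105
top [297.87 112.23] [16.5 17.3] 93
[308.2 289.7] [227.3 125.1] [0.6251 0.2173 0.0806] gap 0.0015
[230.9 272.3] [297.9 112.2] [0.6454 0.0045 0.1359] gap 0.0019
[159.8 261.4] [368.7 116.2] [ 0.6416 -0.2121  0.0933] gap 0.0023
[126.6 223.6] [422.4 161.1] [ 0.514  -0.3882  0.0222] gap 0.0026
scene tile world [452.4 214.8] [42.1 97. ] 79.0
scene tile world [449.5   6.2] [97.  95.7] 17.2
top tile world [447.8 216. ] [42.7 96.4] 79.3
top tile world [444.    7.7] [97.3 97.2] 16.9
```

```bash
python3 - <<'E'
from h import *
F={n:cv2.imread(f"pics/{n}1.png") for n in("scene","top")}
S=6
pix=lambda p:(np.array(p,float)+.5)/S-.5
C={}
for n in F:
    H=cv2.cvtColor(cv2.resize(F[n],(0,0),fx=S,fy=S,interpolation=2),cv2.COLOR_BGR2HSV);m=cv2.inRange(H,(38,25,100),(95,140,255))
    m=cv2.morphologyEx(m,cv2.MORPH_OPEN,cv2.getStructuringElement(2,(55,55)))
    for c in cv2.findContours(m,0,1)[0]:
        if cv2.contourArea(c)<8000:continue
        M=cv2.moments(c);C.setdefault(n,[]).append(pix((M["m10"]/M["m00"],M["m01"]/M["m00"])))
for a,b in zip(C["scene"],C["top"]): print(a,b,tri(a,b))
# lid with the height fixed at several z
for z in(.135,.137,.139):print(z,onz("scene",(230.9,272.35),z),onz("top",(297.87,112.23),z))
# block of the tall jar: look at edges; mug rim
H={n:cv2.cvtColor(cv2.resize(F[n],(0,0),fx=S,fy=S,interpolation=2),cv2.COLOR_BGR2HSV) for n in F}
for n,(x0,y0,x1,y1) in dict(scene=(165,190,220,235),top=(340,155,390,200)).items():
    cv2.imwrite(f"pics/mug_{n}.png",cv2.resize(F[n][y0:y1,x0:x1],(0,0),fx=10,fy=10,interpolation=2))
E
```

```text
[317.98571231 245.23908645] [230.1074837  185.67075618] (array([0.44902896, 0.21555392, 0.01433315]), np.float64(0.002404729441906598))
[252.6931489  230.94302802] [297.26765356 185.49634092] (array([0.44558325, 0.00596159, 0.0138324 ]), np.float64(0.002356987637983193))
0.135 [0.64516183 0.00337618 0.135     ] [0.6453657  0.00538247 0.135     ]
0.137 [0.64595828 0.00380598 0.137     ] [0.64478915 0.00548227 0.137     ]
0.139 [0.64675473 0.00423577 0.139     ] [0.6442126  0.00558206 0.139     ]
```

View pics/mug_scene.png

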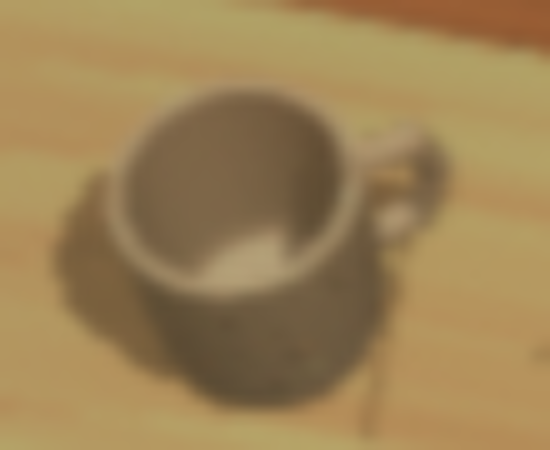

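View pics/mug_top.png

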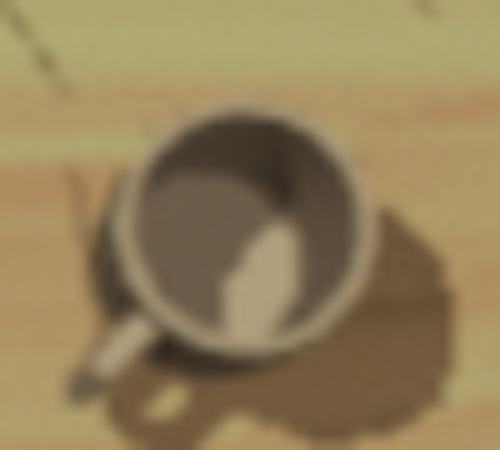

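```bash
cat >> h.py <<'E'
def Q(yaw): # tool x axis direction, pointing down
    return [0,np.cos(yaw/2),np.sin(yaw/2),0]
E
python3 - <<'E'
from h import *
print(tri((188.4,209),(364.3,177.9)), onz("top",(364.3,177.9),.1),onz("scene",(188.4,209),.1))
print("handle",onz("top",(348,193.3),.06),onz("scene",(209,206.5),.06))
print(Q(.404),bot.read_orientation())
L=[.6454,.0046]
for y in np.radians([25,58,90,123,155]):
    print(round(np.degrees(y)),bot.solve_ik([*L,.25],Q(y)))
print("tile",bot.solve_ik([.446,.007,.06],Q(np.radians(90))))
E
```

```text
(array([ 0.45368237, -0.19173508,  0.08722524]), np.float64(0.0012301307982136433)) [ 0.45146386 -0.18894369  0.1       ] [ 0.46061586 -0.18772895  0.1       ]
handle [ 0.41150146 -0.14434571  0.06      ] [ 0.41599628 -0.142137    0.06      ]
[0, np.float64(0.9796672793120416), np.float64(0.2006290653054594), 0] [ 1.31295253e-05  9.79689248e-01  2.00521764e-01 -1.30759387e-06]
25 [ 4.80315906e-03  3.80343598e-01  1.58221850e+00 -4.44089210e-16
  1.17903055e+00  1.13926717e+00]
58 [ 4.80315906e-03  3.80343598e-01  1.58221850e+00 -4.44089210e-16
  1.17903055e+00  5.63308520e-01]
90 [ 4.80315906e-03  3.80343598e-01  1.58221850e+00 -4.44089210e-16
  1.17903055e+00  4.80315906e-03]
123 [ 4.80315906e-03  3.80343598e-01  1.58221850e+00 -4.44089210e-16
  1.17903055e+00 -5.71155494e-01]
155 [ 4.80315906e-03  3.80343598e-01  1.58221850e+00 -4.44089210e-16
  1.17903055e+00 -1.12966085e+00]
tile [ 1.23309578e-02  3.68452358e-01  2.14890687e+00 -4.44089210e-16
  6.24233428e-01  1.23309578e-02]
```

```bash
python3 - <<'E'
from h import *
F={n:cv2.imread(f"pics/{n}1.png") for n in("scene","top")}
# neighbouring block (wood 78mm sq, z .040) corner zooms
for n,(x0,y0,x1,y1) in dict(scene=(205,255,260,310),top=(270,95,325,150)).items():
    cv2.imwrite(f"pics/jar_{n}.png",cv2.resize(F[n][y0:y1,x0:x1],(0,0),fx=10,fy=10,interpolation=2))
def plank(n):
    H=cv2.cvtColor(F[n],cv2.COLOR_BGR2HSV);m=cv2.inRange(H,(17,60,110),(35,200,255))
    m=cv2.morphologyEx(m,cv2.MORPH_CLOSE,np.ones((5,5)))
    m=cv2.morphologyEx(m,cv2.MORPH_OPEN,np.ones((7,7)))
    c=max(cv2.findContours(m,0,1)[0],key=cv2.contourArea);h=cv2.convexHull(c)
    a=cv2.approxPolyN(h,4,ensure_convex=True).reshape(-1,2) if hasattr(cv2,"approxPolyN") else cv2.approxPolyDP(h,12,True)[:,0]
    return a.astype(float)
A,B=plank("scene"),plank("top");print(A.tolist(),B.tolist())
for a in A:
    w=onz("scene",a,.015);b=min(B,key=lambda b:np.linalg.norm(onz("top",b,.015)-w))
    print(w[:2].round(4),onz("top",b,.015)[:2].round(4),tri(a,b)[0].round(4))
E
```

```text
[[398.0, 230.0], [373.0, 443.0], [73.0, 298.0], [130.0, 177.0]] [[444.0, 217.0], [155.0, 223.0], [155.0, 85.0], [437.0, 81.0]]
[0.3407 0.4487] [0.3368 0.4497] [0.3373 0.4502 0.0096]
[0.9603 0.4521] [0.7771 0.4519] [ 0.9102  0.5209 -0.3646]
[ 0.7793 -0.4492] [ 0.7746 -0.4492] [ 0.7773 -0.4522  0.008 ]
[ 0.3393 -0.452 ] [ 0.3371 -0.4472] [ 0.338  -0.4502  0.0133]
```

View pics/jar_scene.png

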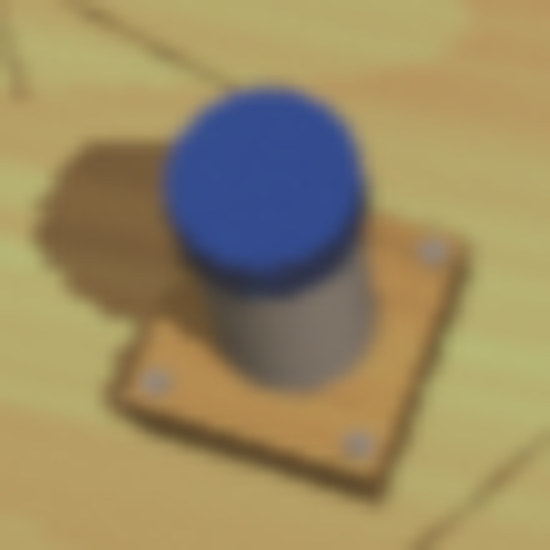

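View pics/jar_top.png

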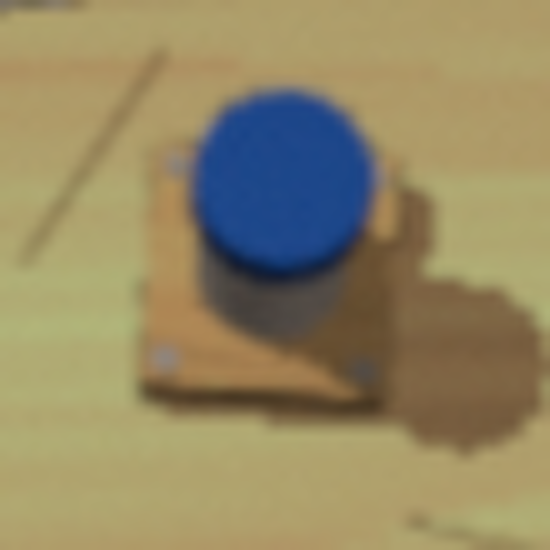

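```bash
python3 - <<'E'
from h import *
for a,b in(((248.0,279.6),(286.1,130.3)),((240.4,298.9),(287.3,110.8)),((220.1,292.7),(307.5,112.6))): print([x.round(4) if hasattr(x,'round') else x for x in tri(a,b)],onz("scene",a,.04)[:2],onz("top",b,.04)[:2])
E
```

```text
[array([0.6167, 0.038 , 0.0367]), np.float64(0.0013)] [0.61806395 0.03793691] [0.61569114 0.03873767]
[array([0.6789, 0.0327, 0.0374]), np.float64(0.0017)] [0.67998    0.03227198] [0.6779382  0.03357954]
[array([ 0.6729, -0.0304,  0.0339]), np.float64(0.0011)] [ 0.6751536  -0.02960401] [ 0.6710192  -0.02944297]
```

```bash
python3 - <<'E'
from h import *
L=[.6455,.0047];q=Q(np.radians(57))
bot.movep([*L,.20],q)
bot.move_linear([*L,.122],speed=.1)
print(bot.read_time(),bot.read_position(),bot.read_ft_force())
for n in("scene","top"): 
    im=vision.read_camera(n);x,y=(180,210) if n=="scene" else(240,50)
    cv2.imwrite(f"pics/a_{n}.png",cv2.resize(im[y:y+110,x:x+110],(0,0),fx=5,fy=5,interpolation=2))
E
```

```text
4.1333 [0.64596318 0.00470772 0.12254929] [ 0.6122658   0.0806804  -0.46246232]
```

View pics/a_scene.png

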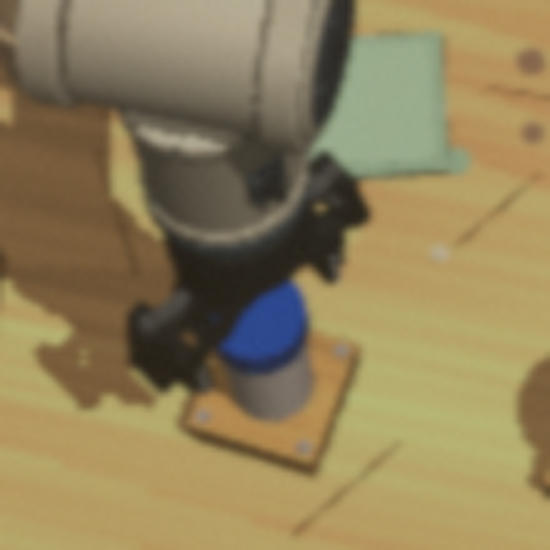

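View pics/a_top.png

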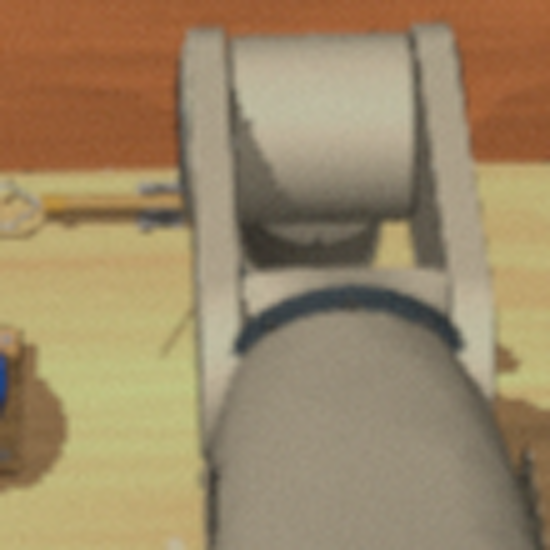

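The scene view shows the lid between the two open fingers (crop ≈(262,325)). The top view is blocked by the arm. I'll close gently and check the side load.

```bash
python3 - <<'E'
from h import *
bot.gripper_close(25); print(bot.read_time(),bot.read_gripper_width(),bot.read_position(),bot.read_ft_force(),bot.read_ft_torque())
im=vision.read_camera("scene");x,y=(180,210)
cv2.imwrite("pics/b_scene.png",cv2.resize(im[y:y+110,x:x+110],(0,0),fx=5,fy=5,interpolation=2))
E
```

```text
4.6333 0.6193213660886228 [0.64600729 0.00459191 0.12269343] [-0.74478958 -0.80237769  6.37967229] [-0.13399972 -0.04173227  0.0051659 ]
```

View pics/b_scene.png

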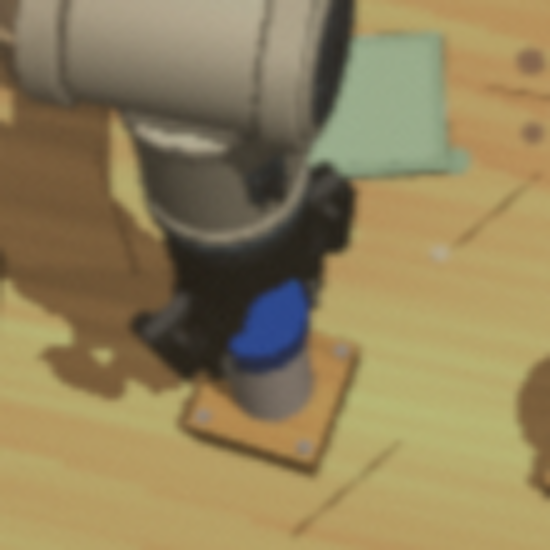

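Width is 0.62 (≈53 mm) and side forces are under 1 N, so the lid is gripped and centred. Next is the 65° turn.

```bash
python3 - <<'E'
from h import *
bot.gripper_close(40)
q=np.array(bot.read_joint_pos());q0=q.copy()
for k in range(1,6):
    t=q0.copy();t[5]=q0[5]-np.radians(13)*k;bot.move_j(t)
    print(round(bot.read_time(),2),np.round(bot.read_ft_force(),1),np.round(bot.read_ft_torque(),3),round(bot.read_gripper_width(),3))
print(np.degrees(bot.read_joint_pos()[5]-q0[5]))
p=np.array(bot.read_position())
for dz in(.003,.006):
    bot.move_linear([p[0],p[1],p[2]+dz],speed=.03);print(dz,bot.read_position(),np.round(bot.read_ft_force(),1))
im=vision.read_camera("scene");x,y=(180,210)
cv2.imwrite("pics/c_scene.png",cv2.resize(im[y:y+110,x:x+110],(0,0),fx=5,fy=5,interpolation=2))
E
```

```text
5.23 [-0.4  1.4  2.9] [ 0.08  -0.055 -0.025] 0.621
5.57 [0.3 0.7 2.2] [-0.032 -0.006 -0.008] 0.617
5.9 [-0.2 -0.8  1.8] [-0.067 -0.076  0.016] 0.615
6.23 [-0.  -0.1  2.8] [-0.008 -0.08  -0.049] 0.618
6.57 [ 0.1 -0.7  3.9] [ 0.06  -0.054 -0.049] 0.618
-64.52484716571266
0.003 [0.64575617 0.00476545 0.12563781] [ 0.9  0.4 -0.2]
0.006 [0.6459725  0.00469049 0.12888773] [ 0.8 -0.  -0.9]
```

View pics/c_scene.png

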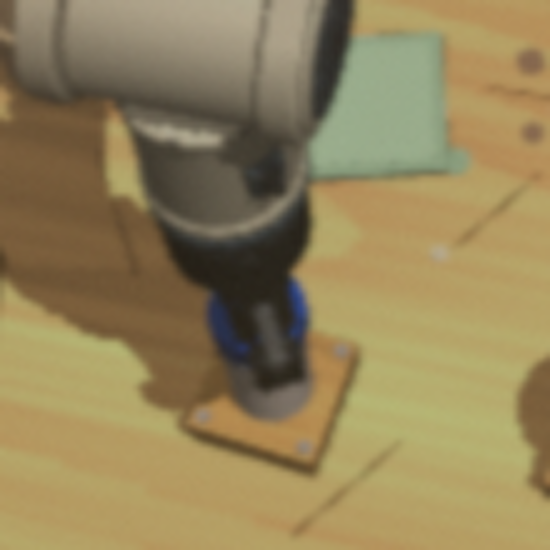

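The thread let go: no pull force while lifting. However, the fingertips reach below the lid's underside and would hit the tile first. I'll rest the unscrewed lid back on the neck and regrip 10 mm higher.

```bash
python3 - <<'E'
from h import *
q=bot.read_orientation();L=[.6455,.0047]
P=lambda s:print(s,round(bot.read_time(),2),np.round(bot.read_position(),4),np.round(bot.read_ft_force(),1),round(bot.read_gripper_width(),3))
bot.move_linear([*L,.1225],speed=.03);P("down")
bot.release()
bot.move_linear([*L,.1325],speed=.05)
bot.gripper_close(40);P("grip")
bot.move_linear([*L,.1385],speed=.03);P("up6")
bot.move_linear([*L,.185],speed=.08);P("up")
im=vision.read_camera("scene");x,y=(180,190)
cv2.imwrite("pics/d_scene.png",cv2.resize(im[y:y+110,x:x+110],(0,0),fx=5,fy=5,interpolation=2))
E
```

```text
down 7.47 [0.6458 0.0047 0.1228] [-0.3 -0.3  4.3] 0.62
grip 8.67 [0.6455 0.0047 0.1327] [-1.6 -1.6  3.8] 0.617
up6 9.02 [0.6455 0.0047 0.1386] [ 1.   0.1 -0.6] 0.611
up 9.75 [0.6453 0.0047 0.185 ] [ 0.9 -0.4 -0.3] 0.621
```

View pics/d_scene.png

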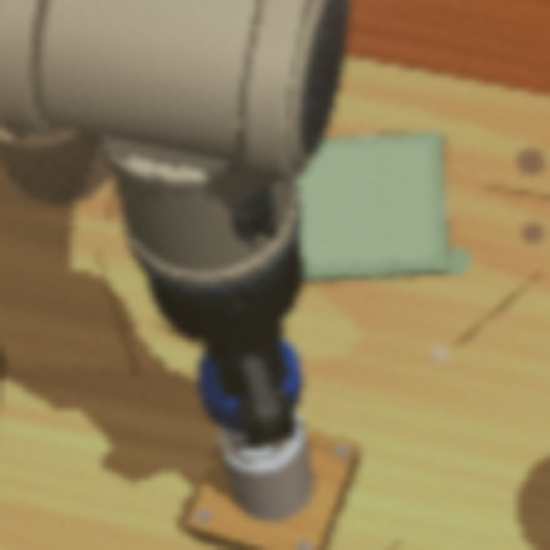

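The lid is held and the white neck is visible below it at crop (268,445). Now I move over the tile and descend, watching force.

```bash
python3 - <<'E'
from h import *
T=[.446,.007]
P=lambda s:print(s,round(bot.read_time(),2),np.round(bot.read_position(),4),np.round(bot.read_ft_force(),1),round(bot.read_gripper_width(),3))
bot.move_linear([*T,.185],Q(np.radians(90)),speed=.15)
bot.move_linear([*T,.06],speed=.1);P("above");bot.dwell(.3)
f0=np.mean([bot.read_ft_force()[2] for _ in range(5)]);print(f0)
for n in("scene","top"): 
    im=vision.read_camera(n);x,y=(200,160) if n=="scene" else(240,120)
    cv2.imwrite(f"pics/e_{n}.png",cv2.resize(im[y:y+110,x:x+110],(0,0),fx=5,fy=5,interpolation=2))
E
```

```text
above 12.68 [0.4464 0.007  0.0604] [-0.1  0.2 -0.2] 0.612
-0.8217578098154504
```

View pics/e_scene.png

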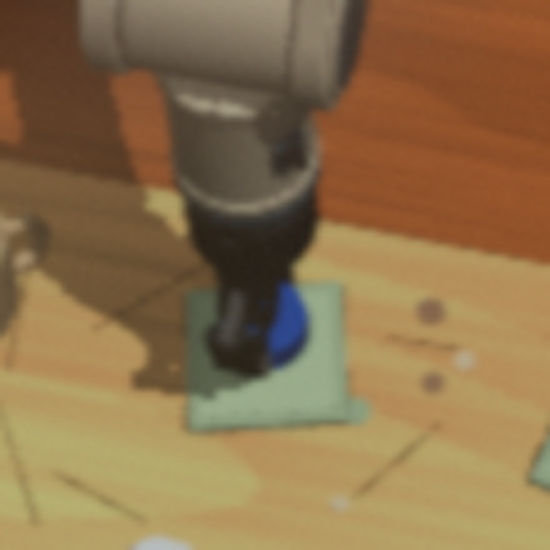

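View pics/e_top.png

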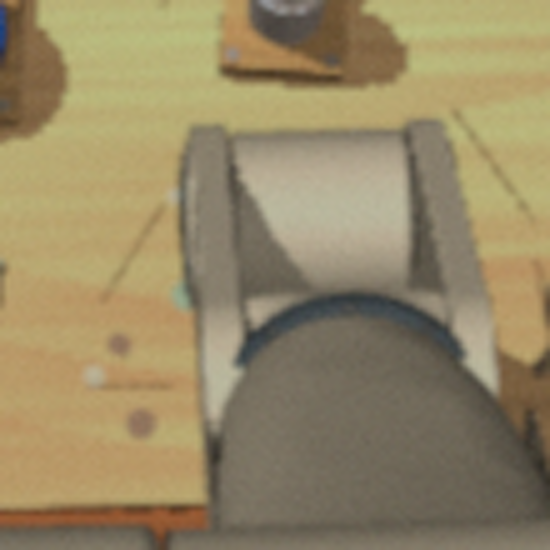

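```bash
python3 - <<'E'
from h import *
T=[.446,.007]
P=lambda s:print(s,round(bot.read_time(),2),np.round(bot.read_position(),4),np.round(bot.read_ft_force(),1),round(bot.read_gripper_width(),3))
bot.move_linear([*T,.046],speed=.05)
z=.046
while z>.033:
    z-=.001; bot.move_linear([*T,z],speed=.015)
    f=np.mean([bot.read_ft_force()[2] for _ in range(4)]);print(round(z,4),round(f,1))
    if f>3.5: break
P("touch")
E
```

```text
0.045 -0.8
0.044 -0.4
0.043 -0.9
0.042 -0.4
0.041 -0.1
0.04 -0.7
0.039 -1.1
0.038 11.8
touch 15.52 [0.446  0.007  0.0386] [-3.7  0.9 11.8] 0.613
```

```bash
python3 - <<'E'
from h import *
T=[.446,.007]
P=lambda s:print(s,round(bot.read_time(),2),np.round(bot.read_position(),4),np.round(bot.read_ft_force(),1),round(bot.read_gripper_width(),3))
bot.move_linear([*T,.0385],speed=.015);P("ease")
bot.release();P("open")
bot.move_linear([*T,.16],speed=.12)
bot.movep([.30,-.35,.30],Q(np.radians(40)));P("away")
for n in("scene","top"): cv2.imwrite(f"pics/f_{n}.png",vision.read_camera(n))
E
```

```text
ease 15.77 [0.4461 0.007  0.0387] [-1.3  0.1  5.2] 0.614
open 16.2 [0.446  0.007  0.0384] [0.4 0.5 0.5] 0.996
away 18.88 [ 0.3003 -0.3493  0.2995] [ 0.9 -0.  -0.1] 1.0
```

View pics/f_scene.png

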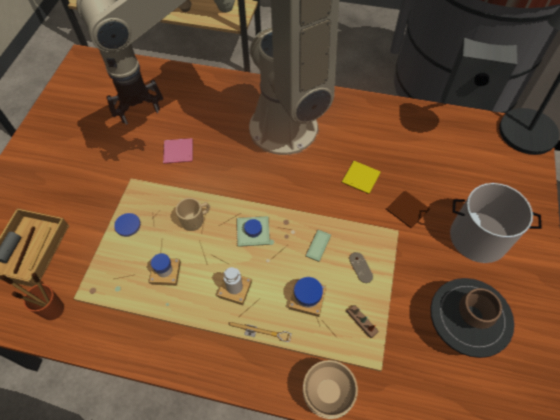

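View pics/f_top.png

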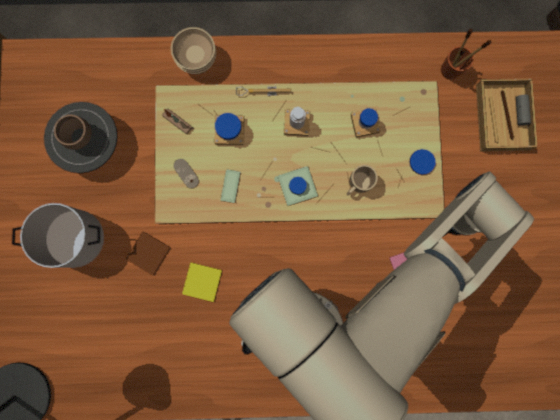

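The lid sits on the tile (scene (253,228), top (298,186)), the jar is open, and the mug hasn't moved. I'll check centring and height before handing in.

```bash
python3 - <<'E'
from h import *
S=6;pix=lambda p:(np.array(p,float)+.5)/S-.5
L={}
for n,vt in(("scene",125),("top",118)):
    im=np.mean([vision.read_camera(n).astype(float) for _ in range(3)],0).astype(np.uint8)
    U=cv2.resize(im,(0,0),fx=S,fy=S,interpolation=2)
    H=cv2.cvtColor(U,cv2.COLOR_BGR2HSV)
    m=cv2.morphologyEx(cv2.inRange(H,(100,90,vt),(130,255,255)),cv2.MORPH_OPEN,np.ones((9,9)))
    g=cv2.inRange(H,(38,25,100),(98,140,255))
    for c in cv2.findContours(m,0,1)[0]:
        if cv2.contourArea(c)<3000: continue
        e=cv2.fitEllipse(c);p=pix(e[0]);w=onz(n,p,.047)
        if abs(w[0]-.446)<.05 and abs(w[1])<.05: L[n]=p;print(n,p.round(1),np.round(np.array(e[1])/S,1),"lid top @z.047",w.round(4))
    k=cv2.morphologyEx(g|m,cv2.MORPH_CLOSE,np.ones((40,40)));k=cv2.morphologyEx(k,cv2.MORPH_OPEN,cv2.getStructuringElement(2,(75,75)))
    for c in cv2.findContours(k,0,1)[0]:
        P=np.array([onz(n,pix(q),.023)[:2]*1000 for q in c[:,0]],np.float32);r=cv2.minAreaRect(P)
        if min(r[1])>80 and abs(r[0][0]-446)<30: print(n,"tile",np.round(r[0],1),np.round(r[1],1))
    x,y=(200,180) if n=="scene" else(250,140)
    cv2.imwrite(f"pics/g2_{n}.png",cv2.resize(im[y:y+90,x:x+100],(0,0),fx=5,fy=5,interpolation=2))
print("tri",tri(L["scene"],L["top"]),bot.read_time())
E
```

```text
scene [252.6 226.1] [14.1 16.3] lid top @z.047 [0.4462 0.0066 0.047 ]
scene tile [450.    6.8] [96.9 95.7]
top [297.4 184.6] [16.4 16.9] lid top @z.047 [0.4431 0.0082 0.047 ]
top tile [443.6   7. ] [97.  96.8]
tri (array([0.4439606 , 0.00692638, 0.04304548]), np.float64(0.0022284812776925574)) 19.275
```

```bash
python3 -c "
import cv2,numpy as np
cv2.imwrite('pics/g3.png',cv2.resize(np.hstack([cv2.imread('pics/g2_scene.png'),cv2.imread('pics/g2_top.png')]),(800,360)))"
```

```text
(no output)
```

View pics/g3.png

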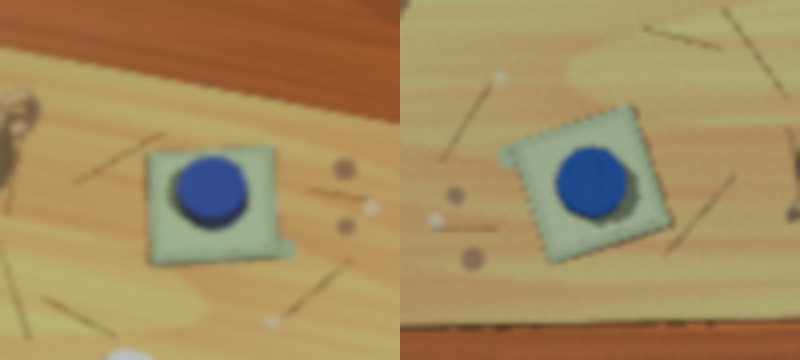

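Within each view the lid is within about 4 mm of the tile's centre: under 1 mm off in x from the top, and 3.8 mm off in the scene view, where the tile's visible side biases the result. It is flat and upright, so I'm handing in.

```bash
python3 -c "
from station import bot,order
order.sign_off();print(bot.read_time(),bot.read_ft_force())"
```

```text
the job is handed in; nothing more can be done
the job is handed in; nothing more can be done
```

The tall jar is open and its lid is standing open side down on the square celadon tile. I handed the job in at about 19.3 s of the 38 s allowed.

- **Unscrewing:** I turned the lid 64.5° counter-clockwise and it came free with no pull force. I then rested it back on the neck and regripped 10 mm higher, because the fingertips would have hit the tile before the lid did. After that I lifted it straight off, about 50 mm.
- **Setting down:** I lowered the lid until it touched, which peaked at about 12 N. I eased that to about 5 N, opened the fingers and moved the arm well clear.
- **Last checks:** The lid sits flat, 0.5–1.3 mm off the tile's centre in the top view and about 4 mm in the scene view. The scene figure includes some bias from the tile's visible side face. The mug looked unmoved in both views, though I did not measure it again.
- **Disagreements:**
  - Triangulated heights came out low, by 3–6 mm for the jar block, plank and lid on the tile, and 9–13 mm for the tile and mug rim. I therefore used the given heights and the contact force instead.
  - Contact came about 2 mm lower than I had predicted.
- **Not read:** The readings I asked for after sign-off returned nothing, because the interface had already closed.

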